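Fill the gaps in the row of chocolate loaves

ROBOT

A 6-joint arm with a two-finger parallel gripper is mounted at the origin on the work surface. World frame = base frame: x ahead of the robot, y to its left, z up, the work surface at z = 0. Lengths are in m, angles in rad, forces in N, time in s.
With the tool pointing down it reaches from about 0.25 to 0.725 m from the base axis. Payload 4 kg.
Tool frame: the origin (TCP) lies midway between the tips of the shut fingers; the grasp point (between the pads) lies 19 mm behind it (bot.grip_depth is the distance from the TCP to the grasp point, in m); z points along the fingers, y is the line along which they close (so a half turn about z gives the same grasp; the last joint's range is limited). The gripper opens to 85 mm and grips with 20 to 120 N. Pads are 22 mm wide; open, the fingers measure 114 mm over their backs; the gripper's body (76 mm by 85 mm) begins 54 mm behind the grasp point. The pads swing forward as they close: fully open they stand 13 mm farther back than shut.
Start: joints at [-1.195, 0.241, 0.005, 1.335, 0, 1.571], TCP at [0.184, -0.465, 0.231] pointing down, gripper open.
Joint ranges: [-2.72, 2.72], [-1.05, 1.87], [-1.09, 1.28], [-1.99, 2.15], [-1.42, 1.44], [-3.14, 3.14]. Speed limits (rad/s): [2.79, 2.79, 3.14, 3.14, 3.14, 3.14].

INTERFACE

Orientations are given as a unit quaternion [x, y, z, w].
In Python, from workcell import bot gives the robot as it stands.
- The arm moves only by the shell command python3 -m creep 'ROWS'. ROWS is JSON, one flat list of numbers, 5 for each row, row after row: the shift along the world's x, y, z in m, then the turn about the world's z in rad, then the finger opening in m, from 0 to 0.0854. In form: [x, y, z, twist, claw, x, y, z, twist, claw, ...]. A call has 1 to 10 rows; each row is the pose to reach, as a shift and turn from the pose commanded when the call began; what a row does not reach only later rows make up. A row lasts 1/12 s, in which the tool goes at most 41.7 mm and 7.16 degrees, less where a joint would pass 70% of its speed; a pose out of reach is approached as far as the arm can. A call with a gripper value outside its range is refused whole. The fingers move at their own pace and stop on an object; the grip force is fixed at half the most. Time passes only in rows, so rows that repeat a pose let the fingers close. It gives the time, the measured TCP pose, the force, the opening and the grip force at its end, in the units of the state.
- bot.get_obs(): the state, without advancing time (a new reading comes with each control period).
- bot.camera(name): name is "scene" or "top"; returns a dict with "pixels" (480x640x3 uint8, red, green, blue), "camera_matrix" (3x3 intrinsics, pixels), "extrinsics" (4x4, takes a point from world to camera coordinates). Camera axes: x right, y down, z forward; pixel columns grow to the right and rows downward; lengths in m; the calibration is good to about 2 mm. A picture is of the moment at which its call begins. There is no depth.
- bot.job_done(): hands the job in; it is judged then, once.
Trained networks look in the newest picture that a camera, given by its name, has taken for a name from the list of things; names that differ only in an ending like _2 or _b are one class to them, and where a whole thing is asked for, a point or a joint stands for the part that bears it (a point fixed in the world has none). Each returns a list of dicts, best first, with "score" (0 to 1); they miss things now and then, are a little off and sometimes report something else, mostly with a low value. They report only what shows in the picture. A call takes as long as a camera call.
- bot.look_for(camera, thing): "centre" ([column, row] as shares, 0 to 1, of the picture: columns of its width, rows of its height, amid what is visible of it).
- bot.place_of(camera, thing): "centre" ([column, row] as shares, 0 to 1, of the picture: columns of its width, rows of its height: a listed point, or the origin of a listed thing).
The state is a dict: "clock": time; "joint_pos": joint angles; "joint_vel": joint speeds; "tau": joint torques, N m; "eef_pos": TCP position; "tool_rot": TCP orientation; "ft_force": force on the tool from outside, world axes, zero at the start; "ft_torque": the same for the moment, N m; "grip_width": finger opening in m; "grasp_force": force on a finger pad.
Only numpy, scipy, OpenCV 4.12 (cv2) and the standard library are available. Lean on these libraries where they do the work, as an engineer would, in place of code of your own. Each camera call takes 0.05 s, during which the arm holds its last target. There are 200 camera calls.

TASK

The row of mini chocolate loaves on the china tray has two gaps: fill one with the stray chocolate loaf that stands crooked on the tray, and the other with the chocolate loaf from the baking sheet, so that all five stand upright in one neat row, square, side by side and evenly spaced. The loaves are delicate, so grip them lightly and set them down gently; leave the loaves already in the row, the other flavours and the sugar dredger where they are.

Things in the scene. Friction and masses are not known exactly. Their poses are not given: they have to be found in the camera images.
- fresh: Fresh mini chocolate loaf: dark brown, three hazelnuts in line on top, stiff straight-sided card case 34 mm high; 62 mm long (x), 40 wide (y), 44 high, about 90 g. Origin: centre of its underside, z up. On the sheet in a line of three flavours, any order, end to end, 6 mm apart (no room for a finger); long sides free. Delicate: hold with 20-30 N a finger; crushed above 100 N (both fingers added).
- stray: Stray chocolate loaf, same kind, as delicate; 62 mm long (x), 40 wide (y), 44 high, about 90 g. Origin: centre of its underside, z up. Stands alone and crooked on the tray, on the robot's side of the row, with finger room all round.
- row_left: Chocolate loaf at the left (+y) end of the row, same kind; 62 mm long (x), 40 wide (y), 44 high, about 90 g. Origin: centre of its underside, z up. Stays.
- row_mid: Chocolate loaf in the middle of the row, same kind; 62 mm long (x), 40 wide (y), 44 high, about 90 g. Origin: centre of its underside, z up. Stays. The row: five places along the tray's y, 46 mm between centres (6 mm free between neighbours, too little for a finger; ends free), each loaf's length along the tray's x. The two empty places are centred 46 mm to either side (+y, -y) of this loaf.
- row_right: Chocolate loaf at the right (-y) end of the row, same kind; 62 mm long (x), 40 wide (y), 44 high, about 90 g. Origin: centre of its underside, z up. Stays.
- tray: White china tray, 235 mm (x) by 275 mm (y), fixed on the glass shelf. Origin: centre of its underside; loaves stand on its upper face, 8 mm above the origin; a rim rises 3 mm more along the edges. A loaf let fall from more than 10 mm is spoilt.
- shelf: Low glass shelf on chrome tube frames, fixed, 280 mm (x) by 310 mm (y), top 60 mm above the counter. Origin: on the counter under its centre. A blank white price card, 43 mm high above the glass, stands in a clip at the middle of its far (+x) edge, 132 mm from the centre.
- sheet: Aluminium baking sheet, fixed on the counter, 170 mm (x) by 250 mm (y), rim 17 mm high. Origin: centre of its underside; loaves stand 4 mm above it, lined up along its y. Shelf and sheet swap sides (left, right) between starts; the marble counter (z = 0) between them is clear on the robot's side of the dredger.
- lemon: Lemon loaf, yellow with white icing, on the baking sheet, not wanted; 62 mm long (x), 40 wide (y), 44 high, about 90 g. Origin: centre of its underside, z up.
- pistachio: Pistachio loaf, green, on the baking sheet, not wanted; 62 mm long (x), 40 wide (y), 44 high, about 90 g. Origin: centre of its underside, z up.
- dredger: Steel sugar dredger, upright cylinder 64 mm across, 102 mm high, far out between shelf and sheet. Origin: centre of its underside.

How it is judged:
At the end, for the whole second after the job is handed in: Fresh and stray fill the two empty places, either way round: 46 +- 6 mm beside the middle loaf, within 8 mm of its line; the end loaves (92 +- 6 mm) likewise; all five on the tray, upright, square to it within 0.12 rad, released and at rest ((((x of fresh in the frame of row_mid between -0.008 and 0.008 m and y of fresh in the frame of row_mid between 0.04 and 0.052 m and z of fresh in the frame of row_mid between -0.004 and 0.004 m and angle between the x axis of fresh and the x axis of tray, either way round below 0.12 rad) and (x of stray in the frame of row_mid between -0.008 and 0.008 m and y of stray in the frame of row_mid between -0.052 and -0.04 m and z of stray in the frame of row_mid between -0.004 and 0.004 m and angle between the x axis of stray and the x axis of tray, either way round below 0.12 rad)) or ((x of fresh in the frame of row_mid between -0.008 and 0.008 m and y of fresh in the frame of row_mid between -0.052 and -0.04 m and z of fresh in the frame of row_mid between -0.004 and 0.004 m and angle between the x axis of fresh and the x axis of tray, either way round below 0.12 rad) and (x of stray in the frame of row_mid between -0.008 and 0.008 m and y of stray in the frame of row_mid between 0.04 and 0.052 m and z of stray in the frame of row_mid between -0.004 and 0.004 m and angle between the x axis of stray and the x axis of tray, either way round below 0.12 rad))) and x of row_left in the frame of row_mid between -0.008 and 0.008 m and y of row_left in the frame of row_mid between 0.086 and 0.098 m and z of row_left in the frame of row_mid between -0.004 and 0.004 m and angle between the x axis of each of row_left, row_right, row_mid and the x axis of tray, either way round below 0.12 rad and x of row_right in the frame of row_mid between -0.008 and 0.008 m and y of row_right in the frame of row_mid between -0.098 and -0.086 m and z of row_right in the frame of row_mid between -0.004 and 0.004 m and angle between each of fresh, stray, row_left, row_mid, row_right's own z axis and vertical below 0.1 rad and linear speed of each of fresh, stray, row_left, row_mid, row_right below 0.02 m/s); the robot touches nothing.
It fails at once if a chocolate loaf is crushed: the forces of the fingers on it, added up, exceed 100 N (contact force between the fingers and fresh above 100 N or contact force between the fingers and stray above 100 N).
It fails at once if a chocolate loaf is dropped from more than about 10 mm: it moves at over 0.45 m/s untouched by the fingers ((linear speed of fresh above 0.45 m/s and contact force between the fingers and fresh below 0.1 N) or (linear speed of stray above 0.45 m/s and contact force between the fingers and stray below 0.1 N)).
It fails at once if a loaf already standing in the row is shifted by more than 10 mm (distance of any of row_left, row_mid, row_right from where it was at the start of the episode above 0.01 m).
It fails at once if the lemon or the pistachio loaf is shifted by more than 15 mm (distance of any of lemon, pistachio from where it was at the start of the episode above 0.015 m).
It fails at once if the sugar dredger is shifted by more than 20 mm (distance of dredger from where it was at the start of the episode above 0.02 m).
It also fails if it takes over 61 s, if anything falls off the work surface, if the arm or the gripper's body presses on something with over 40 N, if the wrist force passes 120 N, or if a joint passes its speed limit or range.

## Working session

There is one attempt and no reset: what is moved stays moved. The work goes in short steps, Python scripts to look and compute and a shell command to move; the robot and the scene stay as the last step left them, time stands still between calls to the robot, and variables do not carry over. Pictures are saved under pics/ and viewed, at most 10 in all, crops included, and the job is handed in when it is done.

```bash
mkdir -p pics; ls; cat > h.py <<'E'
import numpy as np, cv2
from workcell import bot
def shot(n,name=None):
    c=bot.camera(n)
    if name: cv2.imwrite('pics/'+name,c['pixels'][:,:,::-1])
    return c
def ray(c,u,v,z):
    K=np.array(c['camera_matrix']);E=np.array(c['extrinsics']);R=E[:3,:3];t=E[:3,3]
    o=-R.T@t; d=R.T@np.linalg.inv(K)@[u,v,1]
    return o+d*(z-o[2])/d[2]
def proj(c,p):
    K=np.array(c['camera_matrix']);E=np.array(c['extrinsics'])
    q=K@(E[:3,:3]@np.array(p)+E[:3,3]); return q[:2]/q[2]
E
python3 - <<'E'
from h import *
np.set_printoptions(precision=4,suppress=True)
Z=dict(fresh=.004,stray=.068,row_left=.068,row_mid=.068,row_right=.068,tray=.06,shelf=0,sheet=0,lemon=.004,pistachio=.004,dredger=0)
for n in ('top','scene'):
    c=shot(n,n+'0.png')
    E=np.array(c['extrinsics']);print(n,-E[:3,:3].T@E[:3,3])
    for k,z in Z.items():
        for r in bot.place_of(n,k)[:5]:
            u,v=r['centre'][0]*640,r['centre'][1]*480
            print(k,round(r['score'],2),round(u),round(v),ray(c,u,v,z)[:2])
o=bot.get_obs();print(o['eef_pos'],o['tool_rot'],o['clock'],o['grip_width'])
E
```

```text
pics
top [ 0.3665 -0.0028  1.1488]
fresh 0.58 174 264 [0.5414 0.3464]
stray 0.8 460 293 [ 0.4496 -0.3167]
row_left 0.84 402 234 [ 0.5872 -0.1962]
row_mid 0.63 440 238 [ 0.5753 -0.2824]
row_right 0.9 484 249 [ 0.548  -0.3811]
tray 0.55 434 256 [ 0.5352 -0.2681]
sheet 0.85 198 262 [0.5457 0.2907]
lemon 0.92 200 258 [0.5554 0.2848]
pistachio 0.85 227 252 [0.568  0.2194]
dredger 0.9 314 217 [0.6491 0.0069]
scene [ 1.318  -0.1108  1.127 ]
fresh 0.63 454 228 [0.5278 0.3495]
fresh 0.24 179 221 [ 0.4041 -0.3273]
stray 0.7 178 221 [ 0.4551 -0.3166]
stray 0.15 147 258 [ 0.5536 -0.3863]
row_left 0.7 228 258 [ 0.5806 -0.2042]
row_mid 0.68 190 259 [ 0.5709 -0.2911]
row_right 0.9 146 256 [ 0.5478 -0.3883]
tray 0.85 197 247 [ 0.5339 -0.2746]
sheet 0.68 428 237 [0.5432 0.2801]
lemon 0.97 429 241 [0.5572 0.2782]
pistachio 0.86 406 248 [0.5697 0.2168]
[ 0.1835 -0.4651  0.2313] [ 0.9824  0.1868  0.     -0.    ] 1.2 0.08545255228995131
```

View pics/top0.png

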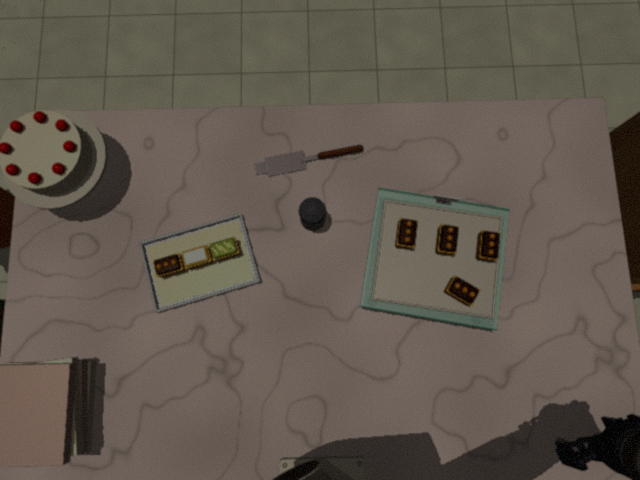

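View pics/scene0.png

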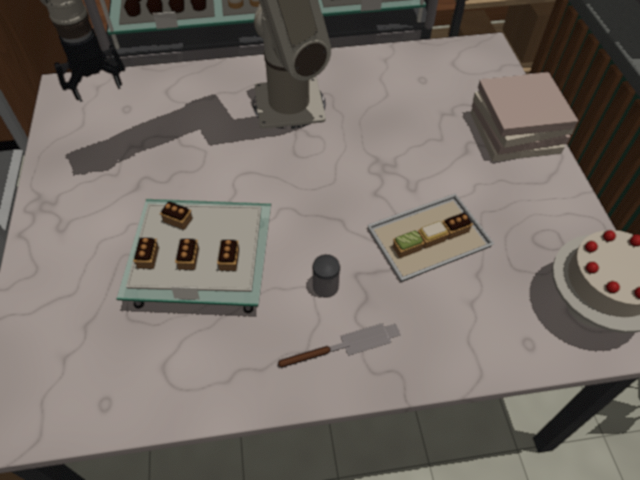

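```bash
cat >> h.py <<'E'
from scipy.optimize import minimize
def mask(c):
    hsv=cv2.cvtColor(c['pixels'],cv2.COLOR_RGB2HSV).astype(int)
    return ((hsv[...,1]>110)&((hsv[...,0]<28)|(hsv[...,0]>170))).astype(np.uint8)
def corners(p,z,L=.062,W=.040,H=.044,h0=0):
    x,y,a=p; R=np.array([[np.cos(a),-np.sin(a)],[np.sin(a),np.cos(a)]])
    return [np.r_[R@[sx*L/2,sy*W/2]+[x,y],z+h] for sx in(-1,1) for sy in(-1,1) for h in(h0,H)]
S=8
def sil(c,p,z,win):
    u0,v0,u1,v1=win
    q=np.array([proj(c,k) for k in corners(p,z)])
    q=((q+.5-[u0,v0])*S*16).astype(np.int32)
    m=np.zeros(((v1-v0)*S,(u1-u0)*S),np.float32)
    cv2.fillConvexPoly(m,cv2.convexHull(q),1,shift=4)
    return cv2.resize(m,(u1-u0,v1-v0),interpolation=cv2.INTER_AREA)
def fit(cams,poses,p0,z):
    """poses(p)->list of (x,y,yaw); joint silhouette fit"""
    data=[]
    for c in cams:
        q=np.array([proj(c,k) for P in poses(p0) for k in corners(P,z)])
        w=[*(q.min(0)-12).astype(int),*(q.max(0)+12).astype(int)]
        data.append((c,w,mask(c)[w[1]:w[3],w[0]:w[2]].astype(float)))
    def cost(p):
        s=0
        for c,w,m in data:
            r=np.zeros(m.shape)
            for P in poses(p): r=np.maximum(r,sil(c,P,z,w))
            s+=np.abs(r-m).sum()/m.sum()
        return s
    best=None
    for da in(-.15,0,.15):
        x0=np.array(p0)+[0,0,da]
        sim=np.array([x0]+[x0+d for d in([.012,0,0],[0,.012,0],[0,0,.15])])
        r=minimize(cost,x0,method='Nelder-Mead',options=dict(initial_simplex=sim,xatol=1e-4,fatol=1e-4))
        if best is None or r.fun<best.fun: best=r
    return best.x,best.fun
def row(p):
    x,y,a=p; d=np.array([-np.sin(a),np.cos(a)])*.092
    return [(x,y,a),(x+d[0],y+d[1],a),(x-d[0],y-d[1],a)]
one=lambda p:[tuple(p)]
E
python3 - <<'E'
from h import *
np.set_printoptions(precision=4,suppress=True)
t=shot('top');s=shot('scene')
for cams in([t],[s],[t,s]):
    print('row',*fit(cams,row,[.573,-.287,-.15],.068))
    print('stray',*fit(cams,one,[.452,-.317,-.5],.068))
    print('fresh',*fit(cams,one,[.535,.348,1.9],.004))
    print('mid',*fit(cams,one,[.573,-.287,-.15],.068))
# picture: enlarged crops + masks
a=t['pixels'][180:340,360:520];b=s['pixels'][190:310,115:275]
def v(c,y0,y1,x0,x1):
    A=c['pixels'][y0:y1,x0:x1];M=np.repeat(mask(c)[y0:y1,x0:x1,None]*255,3,2)
    return cv2.resize(np.hstack([A,M]),None,fx=2.4,fy=2.4,interpolation=cv2.INTER_NEAREST)
cv2.imwrite('pics/m.png',np.vstack([v(t,180,300,360,520),v(s,190,300,115,275)])[:,:,::-1])
E
```

```text
row [ 0.5669 -0.2894 -0.1803] 0.30626761114589857
stray [ 0.4521 -0.3149  1.0718] 0.3135360663082437
fresh [0.5348 0.3486 1.8517] 0.31140988372093026
mid [ 0.5672 -0.2895 -0.2452] 0.3198214285714286
row [ 0.5694 -0.2937 -0.1166] 0.4394321766561514
stray [ 0.456  -0.3163 -1.3605] 0.5003670302013423
fresh [0.541  0.3446 2.1486] 0.5076650943396226
mid [ 0.5667 -0.2935 -0.023 ] 0.4243209023941068
row [ 0.5675 -0.2916 -0.1632] 0.7640700895211645
stray [ 0.4532 -0.3157  0.8932] 0.8315188547905993
fresh [0.5353 0.3476 1.9149] 0.8958701276144507
mid [ 0.5684 -0.2922 -0.0555] 0.7849024927650619
```

View pics/m.png

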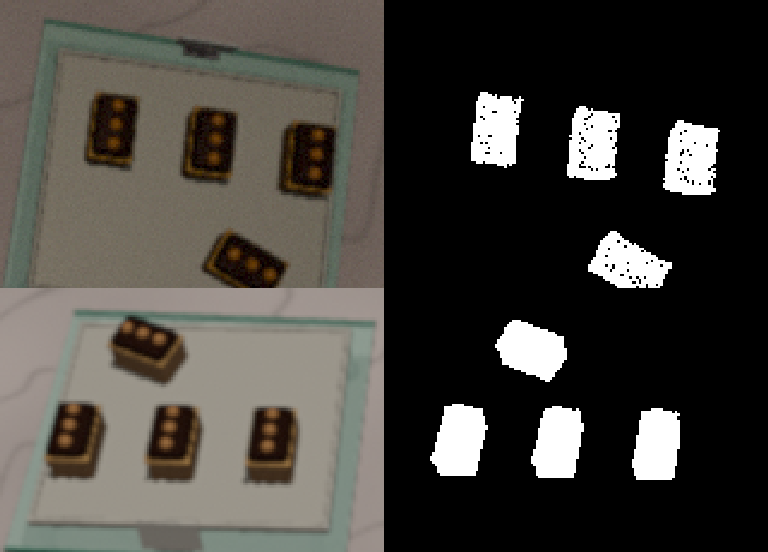

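```bash
python3 - <<'E'
s=open('h.py').read()
s=s.replace("    return ((hsv[...,1]>110)&((hsv[...,0]<28)|(hsv[...,0]>170))).astype(np.uint8)",
"    m=((hsv[...,1]>110)&((hsv[...,0]<28)|(hsv[...,0]>170))).astype(np.uint8)\n    return cv2.medianBlur(cv2.morphologyEx(m,cv2.MORPH_CLOSE,np.ones((3,3),np.uint8)),3)")
open('h.py','w').write(s)
E
python3 - <<'E'
from h import *
np.set_printoptions(precision=4,suppress=True)
t=shot('top');s=shot('scene')
for cams in([t],[s],[t,s]):
    print('row',*fit(cams,row,[.567,-.29,-.15],.068))
    print('stray',*fit(cams,one,[.452,-.317,-.5],.068))
    print('fresh',*fit(cams,one,[.535,.348,1.9],.004))
ims=[]
for c,P in((t,(.5675,-.2916,-.16)),(s,(.5675,-.2916,-.16))):
    im=cv2.resize(c['pixels'],None,fx=4,fy=4,interpolation=cv2.INTER_NEAREST)
    m=cv2.resize(mask(c),None,fx=4,fy=4,interpolation=cv2.INTER_NEAREST)
    cv2.drawContours(im,cv2.findContours(m,0,1)[0],-1,(0,0,255),1)
    for Q in row(P)+[(.4525,-.3155,-.55)]:
        q=np.array([proj(c,k) for k in corners(Q,.068)]);h=cv2.convexHull(((q+.5)*4).astype(np.int32))
        cv2.polylines(im,[h],True,(0,255,0),1)
    u,v=(proj(c,(.53,-.3,.09))*4).astype(int)
    ims.append(im[v-190:v+190,u-200:u+200])
cv2.imwrite('pics/o.png',np.hstack(ims)[:,:,::-1])
for n in('top','scene'):
  c=shot(n);hsv=cv2.cvtColor(c['pixels'],cv2.COLOR_RGB2HSV).astype(int)
E
```

```text
row [ 0.5678 -0.2893 -0.1801] 0.2377894893111639
stray [ 0.4524 -0.3135  1.0603] 0.26312392426850256
fresh [0.535  0.348  1.8318] 0.22106915292353824
row [ 0.5694 -0.2936 -0.1161] 0.4559764897579143
stray [ 0.4554 -0.3166 -1.3678] 0.5064972643097643
fresh [0.5409 0.3451 2.1529] 0.4921265600624025
row [ 0.5674 -0.2915 -0.1605] 0.7127298177630483
stray [ 0.4529 -0.3151  0.8692] 0.7811126812444583
fresh [0.5357 0.3462 1.9085] 0.7962813152706019
```

View pics/o.png

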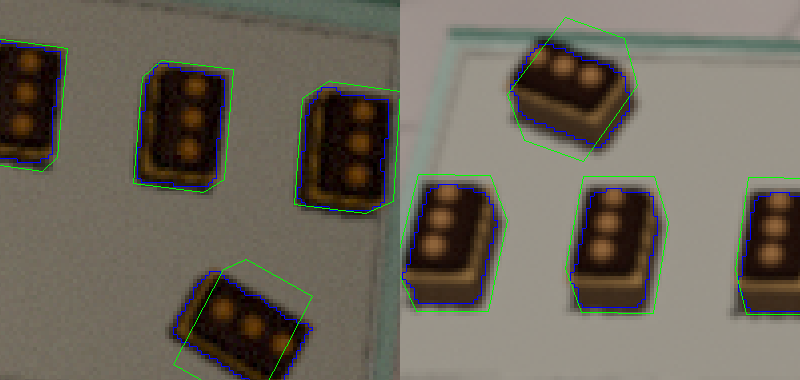

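```bash
sed -i 's/L=.062,W=.040,H=.044/L=.061,W=.039,H=.037/; s/hsv\[...,1\]>110/hsv[...,1]>90/' h.py
python3 - <<'E'
from h import *
np.set_printoptions(precision=4,suppress=True)
t=shot('top');s=shot('scene')
for cams in([t],[s],[t,s]):
    print('row',*fit(cams,row,[.567,-.29,-.15],.068))
    for k in(0,1,2): print(' ',*fit(cams,one,row([.567,-.29,-.15])[k],.068))
    print('stray',*fit(cams,one,[.452,-.317,1.06],.068))
    print('fresh',*fit(cams,one,[.535,.348,1.8],.004))
E
```

```text
row [ 0.5681 -0.2912 -0.1788] 0.09669306506849315
  [ 0.5682 -0.2917 -0.1648] 0.08649553571428571
  [ 0.5844 -0.2007 -0.1785] 0.08010284810126582
  [ 0.5517 -0.3817 -0.2116] 0.11622851882160393
stray [ 0.4527 -0.3153  1.011 ] 0.09983934494195688
fresh [0.5347 0.3505 1.8274] 0.22858242134062928
row [ 0.5668 -0.2939 -0.1485] 0.2584076020719074
  [ 0.5674 -0.2938 -0.065 ] 0.26697769434628976
  [ 0.5843 -0.2029 -0.1   ] 0.21089251439539347
  [ 0.55   -0.3844 -0.0492] 0.2368005415162455
stray [ 0.4539 -0.3169  0.8458] 0.2696467391304348
fresh [0.5361 0.347  1.9086] 0.40553346893491127
row [ 0.568  -0.2917 -0.1762] 0.36789415517809887
  [ 0.5682 -0.2918 -0.1492] 0.37917977482512444
  [ 0.5844 -0.2013 -0.1486] 0.3144395601725712
  [ 0.5515 -0.3825 -0.1424] 0.38710633534124683
stray [ 0.4529 -0.3157  0.9804] 0.3911085424327637
fresh [0.5352 0.3486 1.8695] 0.6482640350415658
```

```bash
python3 -m creep '[0.27,0.15,-0.04,2.2,0.085, 0.27,0.15,-0.04,2.2,0.085, 0.27,0.15,-0.04,2.2,0.085, 0.27,0.15,-0.04,2.2,0.085, 0.27,0.15,-0.04,2.2,0.085, 0.27,0.15,-0.04,2.2,0.085, 0.27,0.15,-0.04,2.2,0.085, 0.27,0.15,-0.04,2.2,0.085, 0.27,0.15,-0.04,2.2,0.085, 0.27,0.15,-0.04,2.2,0.085]'; cat >> h.py <<'E'
def psi(o=None):
    o=o or bot.get_obs();x,y,z,w=o['tool_rot']
    return np.arctan2(1-2*(x*x+z*z),2*(x*y-z*w))
def st(target=None,ang=None):
    o=bot.get_obs();p=np.array(o['eef_pos']);a=psi(o)
    print('t',round(o['clock'],2),'tcp',p.round(4),'psi',round(a,4),'w',round(o['grip_width'],4),'gf',round(o['grasp_force'],1),'ft',np.round(o['ft_force'],1),'j6',round(o['joint_pos'][5],2))
    if target is not None: print('move',(np.array(target)-p).round(4),'turn',None if ang is None else round((ang-a+np.pi/2)%np.pi-np.pi/2,3))
E
python3 -c "
from h import *
st((.453,-.3155,.066),1.01)"
```

```text
clock: 2.43
eef_pos: [0.4549, -0.3137, 0.1906]
tool_rot: [0.684, 0.73, -0.0, -0.001]
ft_force: [-0.2, 0.2, -0.7]
grip_width: 0.0849
grasp_force: 0.0
t 2.43 tcp [ 0.4549 -0.3137  0.1906] psi 0.0647 w 0.0849 gf 0.0 ft [-0.2  0.2 -0.7] j6 0.9
move [-0.0019 -0.0018 -0.1246] turn 0.945
```

```bash
python3 -m creep '[0,0,-0.04,0.125,0.085, 0,0,-0.05,0.25,0.085, 0,0,-0.05,0.375,0.085, 0,0,-0.05,0.5,0.085, 0,0,-0.05,0.625,0.085, 0,0,-0.05,0.75,0.085, 0,0,-0.05,0.875,0.085, 0,0,-0.05,0.945,0.085, 0,0,-0.05,0.945,0.085, 0,0,-0.05,0.945,0.085]' >/dev/null; python3 - <<'E'
from h import *
st((.453,-.3155,.066),1.01)
t=shot('top','a1.png'); s=shot('scene')
im=np.hstack([t['pixels'][230:340,400:540],s['pixels'][160:270,110:250]])
cv2.imwrite('pics/a1c.png',cv2.resize(im,None,fx=2.8,fy=2.8,interpolation=cv2.INTER_CUBIC)[:,:,::-1])
E
```

```text
t 3.27 tcp [ 0.4535 -0.3151  0.1413] psi 0.9981 w 0.0849 gf 0.0 ft [-0.2 -0.4  0.8] j6 -0.03
move [-0.0005 -0.0004 -0.0753] turn 0.012
```

View pics/a1c.png

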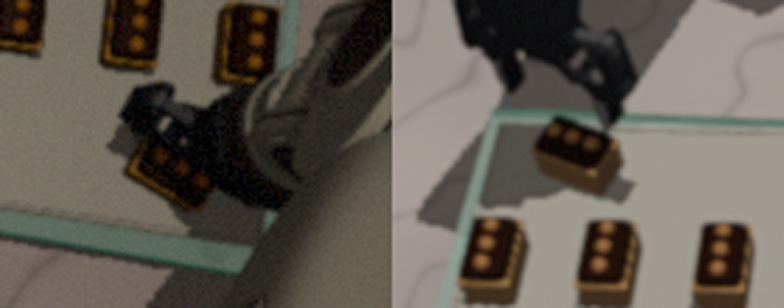

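The fingers (crop, scene side: tips near (515,85) and (612,115)) line up with the stray's long axis, straddling it from above. Descend.

```bash
python3 -m creep '[0,0,-0.02,0.012,0.085, 0,0,-0.04,0.012,0.085, 0,0,-0.055,0.012,0.085, 0,0,-0.065,0.012,0.085, 0,0,-0.074,0.012,0.085, 0,0,-0.074,0.012,0.085, 0,0,-0.074,0.012,0.075, 0,0,-0.074,0.012,0.068, 0,0,-0.074,0.012,0.066, 0,0,-0.074,0.012,0.065]'; python3 -c "
from h import *
st()"
```

```text
clock: 4.2
eef_pos: [0.4541, -0.3156, 0.0683]
tool_rot: [0.276, 0.961, -0.0, 0.001]
ft_force: [-0.5, -0.3, -0.7]
grip_width: 0.0648
grasp_force: 0.1
t 4.2 tcp [ 0.4541 -0.3156  0.0683] psi 1.0119 w 0.0648 gf 0.1 ft [-0.5 -0.3 -0.7] j6 -0.05
```

```bash
python3 -m creep '[0,0,0,0,0.0645, 0,0,0,0,0.064]';python3 -m creep '[0,0,0,0,0.063, 0,0,0,0,0.063]'
```

```text
clock: 4.37
eef_pos: [0.4538, -0.3155, 0.0679]
tool_rot: [0.276, 0.961, -0.0, 0.001]
ft_force: [-1.0, -1.6, 0.6]
grip_width: 0.064
grasp_force: 0.3
clock: 4.53
eef_pos: [0.4536, -0.3153, 0.0675]
tool_rot: [0.276, 0.961, -0.0, 0.0]
ft_force: [-0.7, 0.2, 0.5]
grip_width: 0.0631
grasp_force: 0.4
```

```bash
python3 -m creep '[0,0,0,0,0.0624, 0,0,0,0,0.0624]';python3 -m creep '[0,0,0,0,0.062, 0,0,0,0,0.062]' | tail -2;python3 -m creep '[0,0,0,0,0.0617, 0,0,0,0,0.0617]' | tail -2
```

```text
clock: 4.7
eef_pos: [0.4535, -0.3152, 0.0673]
tool_rot: [0.276, 0.961, -0.0, -0.0]
ft_force: [-0.5, -0.5, 0.2]
grip_width: 0.0623
grasp_force: 0.4
grip_width: 0.0621
grasp_force: 0.5
grip_width: 0.0618
grasp_force: 10.2
```

```bash
python3 -m creep '[0,0,0,0,0.0615, 0,0,0,0,0.0615]' | tail -2;python3 -m creep '[0,0,0,0,0.0614, 0,0,0,0,0.0614]' | tail -2
```

```text
grip_width: 0.0618
grasp_force: 16.7
grip_width: 0.0619
grasp_force: 20.0
```

```bash
python3 -m creep '[0,0,0,0,0.0612, 0,0,0.003,0,0.0612, 0,0,0.008,0,0.0612, 0,0,0.02,0,0.0612, 0,0,0.035,0,0.0612, 0,0,0.05,0,0.0612, 0,0,0.062,0,0.0612, 0,0,0.065,0,0.0612, 0,0,0.065,0,0.0612]'; python3 -c "
from h import *
st((.5599,-.3373,.135),-.178)"
```

```text
clock: 6.12
eef_pos: [0.4542, -0.3155, 0.1335]
tool_rot: [0.276, 0.961, -0.0, 0.001]
ft_force: [-0.1, 0.2, -1.7]
grip_width: 0.0619
grasp_force: 26.9
t 6.12 tcp [ 0.4542 -0.3155  0.1335] psi 1.0121 w 0.0619 gf 26.9 ft [-0.1  0.2 -1.7] j6 -0.05
move [ 0.1057 -0.0218  0.0015] turn -1.19
```

```bash
python3 -m creep '[0.01,-0.002,0.003,-0.119,0.0612, 0.021,-0.0045,0.003,-0.238,0.0612, 0.032,-0.0065,0.003,-0.357,0.0612, 0.042,-0.009,0.003,-0.476,0.0612, 0.053,-0.011,0.003,-0.595,0.0612, 0.0635,-0.013,0.003,-0.714,0.0612, 0.074,-0.015,0.003,-0.833,0.0612, 0.085,-0.0175,0.003,-0.952,0.0612, 0.095,-0.02,0.003,-1.071,0.0612, 0.1057,-0.0218,0.003,-1.19,0.0612]'; python3 -m creep '[0,0,0,0,0.0612, 0,0,0,0,0.0612, 0,0,0,0,0.0612]' >/dev/null; python3 - <<'E'
from h import *
np.set_printoptions(precision=4,suppress=True)
st((.5599,-.3373,.135),-.178)
t=shot('top'); s=shot('scene')
im=np.hstack([t['pixels'][190:300,390:530],s['pixels'][190:300,110:250]])
cv2.imwrite('pics/a2c.png',cv2.resize(im,None,fx=2.8,fy=2.8,interpolation=cv2.INTER_CUBIC)[:,:,::-1])
E
```

```text
clock: 6.95
eef_pos: [0.5589, -0.3366, 0.1336]
tool_rot: [0.769, 0.639, -0.0, -0.001]
ft_force: [0.5, -0.4, -0.9]
grip_width: 0.0616
grasp_force: 26.8
t 7.2 tcp [ 0.5582 -0.3365  0.1342] psi -0.1755 w 0.0618 gf 26.9 ft [-0.4 -0.6 -0.1] j6 1.2
move [ 0.0017 -0.0008  0.0008] turn -0.002
```

View pics/a2c.png

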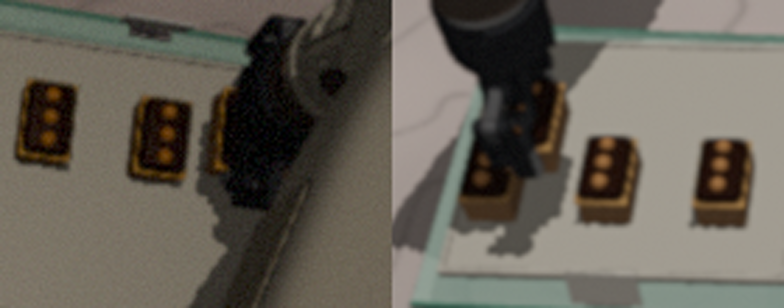

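```bash
python3 -m creep '[0.001,-0.0005,-0.006,-0.002,0.0612, 0.0015,-0.0008,-0.014,-0.002,0.0612, 0.0015,-0.0008,-0.024,-0.002,0.0612, 0.0015,-0.0008,-0.034,-0.002,0.0612, 0.0015,-0.0008,-0.044,-0.002,0.0612, 0.0015,-0.0008,-0.052,-0.002,0.0612, 0.0015,-0.0008,-0.056,-0.002,0.0612, 0.0015,-0.0008,-0.058,-0.002,0.0612, 0.0015,-0.0008,-0.06,-0.002,0.0612, 0.0015,-0.0008,-0.06,-0.002,0.0612]'; python3 -c "
from h import *
st((.5599,-.3373,.0675),-.178)"
```

```text
clock: 8.13
eef_pos: [0.5608, -0.3377, 0.0752]
tool_rot: [0.768, 0.641, 0.0, 0.0]
ft_force: [0.4, 0.3, -1.1]
grip_width: 0.0623
grasp_force: 26.9
t 8.13 tcp [ 0.5608 -0.3377  0.0752] psi -0.18 w 0.0623 gf 26.9 ft [ 0.4  0.3 -1.1] j6 1.21
move [-0.0009  0.0004 -0.0077] turn 0.002
```

```bash
python3 -m creep '[-0.0004,0,-0.002,0,0.0612, -0.0004,0,-0.004,0,0.0612, -0.0004,0,-0.0055,0,0.0612, -0.0004,0,-0.0065,0,0.0612, -0.0004,0,-0.0065,0,0.0612]';python3 -m creep '[0,0,0,0,0.0612, 0,0,0,0,0.0612]'
```

```text
clock: 8.55
eef_pos: [0.5602, -0.3376, 0.0686]
tool_rot: [0.768, 0.641, -0.0, -0.0]
ft_force: [-0.0, 0.1, -0.7]
grip_width: 0.0616
grasp_force: 26.9
clock: 8.72
eef_pos: [0.5604, -0.3378, 0.0689]
tool_rot: [0.768, 0.641, 0.0, 0.0]
ft_force: [0.5, 0.5, -0.4]
grip_width: 0.0618
grasp_force: 26.9
```

```bash
python3 -m creep '[0,0,-0.0007,0,0.0612, 0,0,-0.0014,0,0.0612, 0,0,-0.0014,0,0.0612]';python3 -m creep '[0,0,-0.0003,0,0.0612, 0,0,-0.0006,0,0.0612, 0,0,-0.0006,0,0.0612]'
```

```text
clock: 8.97
eef_pos: [0.5604, -0.3378, 0.0675]
tool_rot: [0.768, 0.641, 0.0, 0.0]
ft_force: [0.3, -0.3, -0.5]
grip_width: 0.0615
grasp_force: 27.0
clock: 9.22
eef_pos: [0.5604, -0.3378, 0.0674]
tool_rot: [0.768, 0.641, 0.0, 0.0]
ft_force: [-2.0, 0.2, 2.8]
grip_width: 0.0615
grasp_force: 27.4
```

```bash
python3 -m creep '[0,0,0,0,0.0617, 0,0,0,0,0.0625, 0,0,0,0,0.065, 0,0,0,0,0.070, 0,0,0,0,0.078, 0,0,0,0,0.078, 0,0,0.01,0,0.08, 0,0,0.03,0,0.08, 0,0,0.05,0,0.08, 0,0,0.08,0,0.08]';python3 -m creep '[-0.02,0.04,0.035,0,0.085, -0.045,0.075,0.06,0,0.085, -0.06,0.11,0.06,0,0.085, -0.06,0.15,0.06,0,0.085, -0.06,0.19,0.06,0,0.085, -0.06,0.23,0.06,0,0.085, -0.06,0.27,0.06,0,0.085, -0.06,0.31,0.06,0,0.085, -0.06,0.35,0.06,0,0.085, -0.06,0.39,0.06,0,0.085]'; python3 - <<'E'
from h import *
np.set_printoptions(precision=4,suppress=True)
t=shot('top'); s=shot('scene')
for cams in([t],[s],[t,s]):
    print('row',*fit(cams,row,[.567,-.29,-.18],.068))
    for k in row([.568,-.2917,-.178])+[(.5599,-.3373,-.178)]: print(' ',*fit(cams,one,k,.068))
    print('fresh',*fit(cams,one,[.535,.348,1.84],.004))
im=np.hstack([t['pixels'][190:340,360:520],s['pixels'][180:330,110:270]])
cv2.imwrite('pics/a3c.png',cv2.resize(im,None,fx=2.5,fy=2.5,interpolation=cv2.INTER_CUBIC)[:,:,::-1])
st((.535,.349,.15),1.84+1.5708)
E
```

```text
clock: 10.05
eef_pos: [0.559, -0.3369, 0.1459]
tool_rot: [0.768, 0.641, -0.001, -0.002]
ft_force: [-0.2, -0.8, -0.5]
grip_width: 0.08
grasp_force: 0.0
clock: 10.88
eef_pos: [0.5001, 0.0505, 0.208]
tool_rot: [0.768, 0.641, 0.001, 0.001]
ft_force: [1.0, 0.2, -1.0]
grip_width: 0.0848
grasp_force: 0.0
row [ 0.5683 -0.2912 -0.181 ] 0.29819253177966104
  [ 0.5632 -0.3137 -0.0291] 0.3702135254413292
  [ 0.5849 -0.2006 -0.1852] 0.07874436936936936
  [ 0.5524 -0.3781 -0.1691] 0.39934895833333334
  [ 0.5569 -0.356  -0.1484] 0.5637259119064005
fresh [0.5351 0.3508 1.8247] 0.22375085851648352
row [ 0.5671 -0.2926 -0.1792] 0.3881120844564241
  [ 0.5686 -0.3098 -1.8203] 0.24566062176165804
  [ 0.5836 -0.2028 -0.1062] 0.21125239923224567
  [ 0.5577 -0.3673 -1.8357] 0.2627108134920635
  [ 0.5641 -0.3265 -1.8707] 0.48878149055283415
fresh [0.5362 0.3472 1.9278] 0.40430555555555553
row [ 0.5683 -0.2915 -0.1809] 0.6876390181712275
  [ 0.5671 -0.3079 -1.8173] 0.5958968391361192
  [ 0.5847 -0.2014 -0.15  ] 0.3126330925455206
  [ 0.5534 -0.3752 -0.3412] 0.8229435350529101
  [ 0.5614 -0.3508 -1.8811] 1.0273221543516298
fresh [0.5353 0.3491 1.8538] 0.6464587148962149
t 10.98 tcp [0.5002 0.0543 0.2079] psi -0.1711 w 0.0848 gf 0.0 ft [-0.7 -0.6  0.4] j6 1.85
move [ 0.0348  0.2947 -0.0579] turn 0.44
```

View pics/a3c.png

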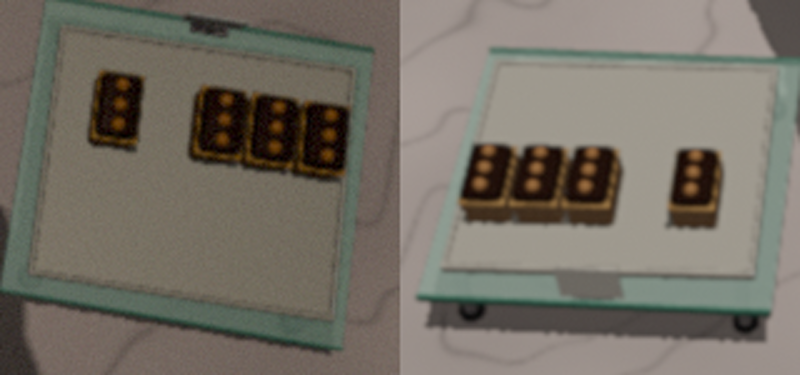

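Stray sits squarely with even gaps beside the middle loaf (hazelnut lines in the crop at x≈225, 275, 330). Now for the fresh loaf.

```bash
python3 -m creep '[0.004,0.037,0,0.055,0.085, 0.009,0.074,0,0.11,0.085, 0.013,0.11,0,0.165,0.085, 0.0175,0.147,0,0.22,0.085, 0.022,0.184,0,0.275,0.085, 0.026,0.22,-0.02,0.33,0.085, 0.031,0.258,-0.05,0.385,0.085, 0.0348,0.2947,-0.08,0.44,0.085, 0.0348,0.2947,-0.1,0.44,0.085, 0.0348,0.2947,-0.12,0.44,0.085]'>/dev/null;python3 -m creep '[0,0,0,0,0.085, 0,0,0,0,0.085]'; python3 - <<'E'
from h import *
t=shot('top'); s=shot('scene')
im=np.hstack([t['pixels'][200:320,130:270],s['pixels'][170:290,370:510]])
cv2.imwrite('pics/a4c.png',cv2.resize(im,None,fx=2.8,fy=2.8,interpolation=cv2.INTER_CUBIC)[:,:,::-1])
st((.535,.349,.008),.267)
E
```

```text
clock: 11.98
eef_pos: [0.5345, 0.3423, 0.086]
tool_rot: [0.61, 0.793, -0.002, -0.0]
ft_force: [0.9, -0.1, 0.4]
grip_width: 0.0852
grasp_force: 0.0
t 12.08 tcp [0.5365 0.3432 0.0889] psi 0.2589 w 0.0849 gf 0.0 ft [-0.8  0.5  0.2] j6 1.88
move [-0.0015  0.0058 -0.0809] turn 0.008
```

View pics/a4c.png

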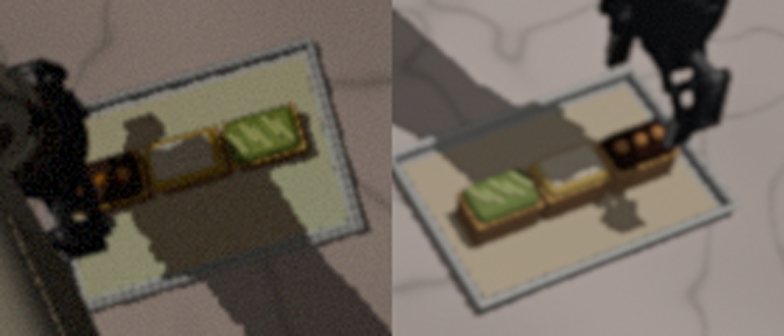

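```bash
python3 -m creep '[-0.0013,0.005,-0.01,0.008,0.085, -0.0013,0.005,-0.025,0.008,0.085, -0.0013,0.005,-0.04,0.008,0.085, -0.0013,0.005,-0.055,0.008,0.085, -0.0013,0.005,-0.067,0.008,0.085, -0.0013,0.005,-0.074,0.008,0.085, -0.0013,0.005,-0.079,0.008,0.085, -0.0013,0.005,-0.08,0.008,0.075, -0.0013,0.005,-0.08,0.008,0.065, -0.0013,0.005,-0.08,0.008,0.055]'; python3 -m creep '[0,0,0,0,0.05, 0,0,0,0,0.046, 0,0,0,0,0.044, 0,0,0,0,0.043, 0,0,0,0,0.043]'; python3 -c "
from h import *
st((.535,.349,.008),.267)"
```

```text
clock: 12.92
eef_pos: [0.5344, 0.3487, 0.0076]
tool_rot: [0.606, 0.795, 0.001, 0.0]
ft_force: [1.0, -0.3, 0.4]
grip_width: 0.0557
grasp_force: 0.0
clock: 13.33
eef_pos: [0.5339, 0.3484, 0.007]
tool_rot: [0.606, 0.795, 0.0, 0.0]
ft_force: [0.6, -0.8, 0.5]
grip_width: 0.0429
grasp_force: 0.1
t 13.33 tcp [0.5339 0.3484 0.007 ] psi 0.268 w 0.0429 gf 0.1 ft [ 0.6 -0.8  0.5] j6 1.88
move [0.0011 0.0006 0.001 ] turn -0.001
```

```bash
python3 -m creep '[0,0,0,0,0.0422, 0,0,0,0,0.0415, 0,0,0,0,0.041, 0,0,0,0,0.041]'|tail -3;python3 -m creep '[0,0,0,0,0.0405, 0,0,0,0,0.0402, 0,0,0,0,0.0402]'|tail -3;python3 -m creep '[0,0,0,0,0.0399, 0,0,0,0,0.0396, 0,0,0,0,0.0396]'|tail -3
```

```text
ft_force: [-0.1, 0.2, 0.2]
grip_width: 0.0412
grasp_force: 0.4
ft_force: [0.4, 0.0, 0.6]
grip_width: 0.0404
grasp_force: 0.3
ft_force: [1.2, 0.6, 1.8]
grip_width: 0.04
grasp_force: 12.1
```

Contact; firm up to ~27 N and lift.

```bash
python3 -m creep '[0,0,0,0,0.0393, 0,0,0,0,0.0392, 0,0,0,0,0.0392, 0,0,0.002,0,0.0392, 0,0,0.006,0,0.0392]';python3 -m creep '[0,0,0.015,0,0.0392, 0,0,0.03,0,0.0392, 0,0,0.05,0,0.0392, 0,0,0.075,0,0.0392, 0,0,0.1,0,0.0392, 0,0,0.125,0,0.0392, 0,0,0.13,0,0.0392]'; python3 -c "
from h import *
st((.4777,-.229,.14),1.393)"
```

```text
clock: 14.58
eef_pos: [0.5328, 0.3477, 0.0119]
tool_rot: [0.606, 0.795, -0.001, -0.0]
ft_force: [-0.4, -0.5, -1.7]
grip_width: 0.0399
grasp_force: 24.0
clock: 15.17
eef_pos: [0.5358, 0.3497, 0.1481]
tool_rot: [0.606, 0.795, 0.004, 0.001]
ft_force: [0.6, 0.4, -0.5]
grip_width: 0.0395
grasp_force: 24.1
t 15.17 tcp [0.5358 0.3497 0.1481] psi 0.2681 w 0.0395 gf 24.1 ft [ 0.6  0.4 -0.5] j6 1.88
move [-0.0581 -0.5787 -0.0081] turn 1.125
```

```bash
python3 -m creep '[-0.002,-0.01,0,0.03,0.0392, -0.006,-0.03,0,0.08,0.0392, -0.01,-0.06,0,0.15,0.0392, -0.016,-0.095,0,0.22,0.0392, -0.022,-0.13,0,0.29,0.0392, -0.03,-0.165,0,0.36,0.0392, -0.036,-0.2,0,0.43,0.0392, -0.042,-0.235,0,0.5,0.0392, -0.048,-0.27,0,0.57,0.0392, -0.055,-0.3,0,0.64,0.0392]'|tail -2;python3 -m creep '[-0.001,-0.03,0,0.07,0.0392, -0.002,-0.06,0,0.14,0.0392, -0.003,-0.09,0,0.21,0.0392, -0.003,-0.12,0,0.28,0.0392, -0.003,-0.15,0,0.34,0.0392, -0.003,-0.18,0,0.39,0.0392, -0.003,-0.21,0,0.43,0.0392, -0.003,-0.24,0,0.46,0.0392, -0.003,-0.265,0,0.48,0.0392, -0.003,-0.278,0,0.485,0.0392]'|tail -2;python3 -m creep '[0,0,0,0,0.0392, 0,0,0,0,0.0392]'|tail -2; python3 -c "
from h import *
st((.4777,-.229,.071),1.393)"
```

```text
grip_width: 0.04
grasp_force: 24.1
grip_width: 0.0393
grasp_force: 24.1
grip_width: 0.04
grasp_force: 24.1
t 17.0 tcp [ 0.475  -0.2298  0.1419] psi 1.3912 w 0.04 gf 24.1 ft [ 0.2 -0.1 -1.6] j6 -0.27
move [ 0.0027  0.0008 -0.0709] turn 0.002
```

```bash
python3 -m creep '[0.002,0.0005,-0.008,0,0.0392, 0.002,0.0005,-0.02,0,0.0392, 0.002,0.0005,-0.033,0,0.0392, 0.002,0.0005,-0.045,0,0.0392, 0.002,0.0005,-0.054,0,0.0392, 0.002,0.0005,-0.06,0,0.0392, 0.002,0.0005,-0.064,0,0.0392, 0.002,0.0005,-0.064,0,0.0392, 0.002,0.0005,-0.064,0,0.0392]';python3 -m creep '[0,0,0,0,0.0392, 0,0,-0.001,0,0.0392, 0,0,-0.002,0,0.0392, 0,0,-0.002,0,0.0392]'
```

```text
clock: 17.75
eef_pos: [0.478, -0.229, 0.0789]
tool_rot: [0.089, 0.996, -0.0, 0.0]
ft_force: [0.5, -0.6, -0.3]
grip_width: 0.0394
grasp_force: 24.1
clock: 18.08
eef_pos: [0.4779, -0.2293, 0.077]
tool_rot: [0.089, 0.996, -0.0, 0.0]
ft_force: [0.2, 0.5, -1.5]
grip_width: 0.0395
grasp_force: 24.1
```

```bash
python3 -m creep '[0,0,-0.0015,0,0.0392, 0,0,-0.003,0,0.0392, 0,0,-0.0045,0,0.0392, 0,0,-0.0045,0,0.0392]'|sed -n '2p;4p';python3 -m creep '[0,0,-0.0007,0,0.0392, 0,0,-0.0014,0,0.0392, 0,0,-0.0014,0,0.0392]'|sed -n '2p;4p'
```

```text
eef_pos: [0.4775, -0.2291, 0.0719]
ft_force: [0.5, -0.5, -0.9]
eef_pos: [0.4778, -0.2292, 0.0709]
ft_force: [0.2, -0.4, -0.9]
```

```bash
python3 -m creep '[0,0,-0.0005,0,0.0392, 0,0,-0.001,0,0.0392, 0,0,-0.001,0,0.0392]'|sed -n '2p;4p';python3 -m creep '[0,0,-0.0005,0,0.0392, 0,0,-0.001,0,0.0392, 0,0,-0.001,0,0.0392]'|sed -n '2p;4p'
```

```text
eef_pos: [0.4779, -0.2292, 0.0709]
ft_force: [-1.2, 0.8, 6.3]
eef_pos: [0.4779, -0.2292, 0.0708]
ft_force: [-3.6, 2.6, 11.9]
```

```bash
python3 -m creep '[0,0,0.001,0,0.0394, 0,0,0.001,0,0.0398, 0,0,0.001,0,0.0405, 0,0,0.001,0,0.042, 0,0,0.001,0,0.05, 0,0,0.001,0,0.06, 0,0,0.02,0,0.07, 0,0,0.045,0,0.085, 0,0,0.065,-0.05,0.085, 0,0,0.068,-0.17,0.085]'|sed -n '2p;4,6p';python3 -m creep '[0,0,0,-0.12,0.085, 0,0,0,-0.24,0.085, 0,0,0,-0.36,0.085, 0,0,0,-0.48,0.085, 0,0,0,-0.6,0.085, 0,0,0,-0.72,0.085, 0,0,0,-0.84,0.085, 0,0,0,-0.96,0.085, 0,0,0,-1.08,0.085, 0,0,0,-1.2,0.085]'>/dev/null;python3 -m creep '[0,0,0,-0.12,0.085, 0,0,0,-0.2,0.085, 0,0,0,-0.2,0.085]'>/dev/null; python3 -c "
from h import *
st((.4779,-.2292,.0675),-.178)
np.set_printoptions(precision=4,suppress=True)
t=shot('top'); s=shot('scene')
print(*fit([t],one,[.4779,-.2292,-.178],.068));print(*fit([s],one,[.4779,-.2292,-.178],.068))
print(*fit([t],one,[.5849,-.2007,-.178],.068))
im=np.hstack([t['pixels'][190:340,360:520],s['pixels'][180:330,110:270]])
cv2.imwrite('pics/a5c.png',cv2.resize(im,None,fx=2.5,fy=2.5,interpolation=cv2.INTER_CUBIC)[:,:,::-1])
"
```

```text
eef_pos: [0.48, -0.2302, 0.1405]
ft_force: [-0.0, 0.4, 0.7]
grip_width: 0.0851
grasp_force: 0.0
t 21.08 tcp [ 0.4777 -0.2291  0.1366] psi -0.1783 w 0.0851 gf 0.0 ft [-0.3  0.  -0.2] j6 1.3
move [ 0.0002 -0.0001 -0.0691] turn 0.0
[ 0.4771 -0.2288 -0.1699] 0.4574285993740219
[ 0.4729 -0.2304 -0.0951] 0.5458142201834862
[ 0.5847 -0.2008 -0.1764] 0.08140851449275362
```

View pics/a5c.png

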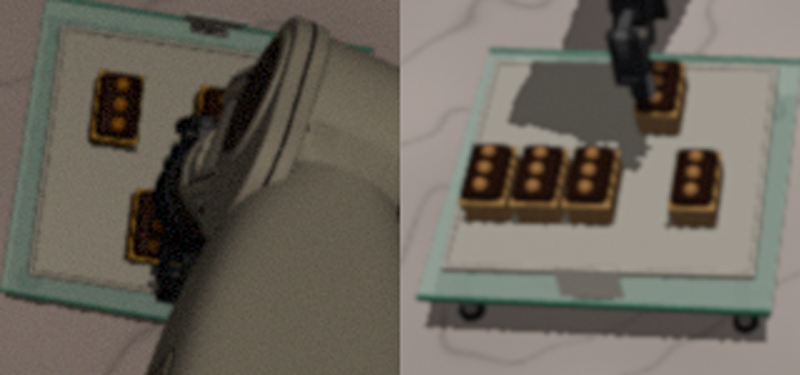

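The fresh loaf stands square at the staging spot, with the gripper above it along its length. Regrip.

```bash
python3 -m creep '[0,0,-0.01,0,0.085, 0,0,-0.025,0,0.085, 0,0,-0.04,0,0.085, 0,0,-0.053,0,0.085, 0,0,-0.062,0,0.085, 0,0,-0.067,0,0.085, 0,0,-0.0685,0,0.075, 0,0,-0.0685,0,0.068, 0,0,-0.0685,0,0.066, 0,0,-0.0685,0,0.064]'|sed -n '2p;4,6p';python3 -m creep '[0,0,0,0,0.063, 0,0,0,0,0.0625, 0,0,0,0,0.062, 0,0,0,0,0.062]'|sed -n '2p;4,6p';python3 -m creep '[0,0,0,0,0.0617, 0,0,0,0,0.0615, 0,0,0,0,0.0615]'|sed -n '2p;4,6p'
```

```text
eef_pos: [0.4783, -0.2295, 0.0692]
ft_force: [-0.3, 0.3, -0.4]
grip_width: 0.064
grasp_force: 0.0
eef_pos: [0.478, -0.2293, 0.0687]
ft_force: [0.2, 0.6, 0.3]
grip_width: 0.0621
grasp_force: 0.3
eef_pos: [0.4781, -0.2293, 0.0688]
ft_force: [-0.8, -1.3, 3.8]
grip_width: 0.0614
grasp_force: 16.3
```

```bash
python3 -m creep '[0,0,0,0,0.0613, 0,0,0,0,0.0612, 0,0,0.003,0,0.0612, 0,0,0.01,0,0.0612, 0,0,0.025,0,0.0612, 0,0,0.04,0,0.0612, 0,0,0.055,0,0.0612, 0,0,0.065,0,0.0612, 0,0,0.068,0,0.0612, 0,0,0.068,0,0.0612]'|sed -n '2p;4,6p';python3 -m creep '[0.005,-0.001,0,0,0.0612, 0.018,-0.003,0,0,0.0612, 0.036,-0.006,0,0,0.0612, 0.055,-0.01,0,0,0.0612, 0.073,-0.013,0,0,0.0612, 0.088,-0.0155,0,0,0.0612, 0.096,-0.017,0,0,0.0612, 0.098,-0.0172,0,0,0.0612, 0.098,-0.0172,0,0,0.0612, 0.098,-0.0172,0,0,0.0612]'|sed -n '2p;4,6p'; python3 -c "
from h import *
st((.5763,-.2465,.0775),-.178)"
```

```text
eef_pos: [0.4784, -0.2294, 0.1373]
ft_force: [1.2, 0.0, -1.2]
grip_width: 0.0618
grasp_force: 26.2
eef_pos: [0.5749, -0.246, 0.1352]
ft_force: [-0.3, -0.4, -1.3]
grip_width: 0.0617
grasp_force: 26.2
t 24.27 tcp [ 0.5749 -0.246   0.1352] psi -0.177 w 0.0617 gf 26.2 ft [-0.3 -0.4 -1.3] j6 1.34
move [ 0.0014 -0.0005 -0.0577] turn -0.001
```

```bash
python3 -m creep '[0.0005,-0.0003,-0.006,0,0.0612, 0.0005,-0.0003,-0.014,0,0.0612, 0.0005,-0.0003,-0.024,0,0.0612, 0.0005,-0.0003,-0.034,0,0.0612, 0.0005,-0.0003,-0.044,0,0.0612, 0.0005,-0.0003,-0.051,0,0.0612, 0.0005,-0.0003,-0.055,0,0.0612, 0.0005,-0.0003,-0.057,0,0.0612, 0.0005,-0.0003,-0.057,0,0.0612]'|sed -n '2p;4,6p';python3 -m creep '[0,0,0,0,0.0612, 0,0,0,0,0.0612]'|sed -n '2p;4p'
```

```text
eef_pos: [0.5761, -0.2466, 0.0788]
ft_force: [-0.5, 0.6, 0.1]
grip_width: 0.0616
grasp_force: 26.2
eef_pos: [0.5768, -0.2469, 0.0801]
ft_force: [0.1, 0.1, -1.4]
```

```bash
python3 -m creep '[0,0,-0.002,0,0.0612, 0,0,-0.004,0,0.0612, 0,0,-0.006,0,0.0612, 0,0,-0.008,0,0.0612, 0,0,-0.009,0,0.0612, 0,0,-0.009,0,0.0612, 0,0,-0.009,0,0.0612]'|sed -n '2p;4p';python3 -m creep '[0,0,-0.0007,0,0.0612, 0,0,-0.0014,0,0.0612, 0,0,-0.0014,0,0.0612]'|sed -n '2p;4p'
```

```text
eef_pos: [0.5762, -0.2466, 0.0702]
ft_force: [0.1, -0.8, -1.1]
eef_pos: [0.5763, -0.2467, 0.069]
ft_force: [-0.2, -0.1, -1.5]
```

```bash
python3 -m creep '[0,0,-0.0005,0,0.0612, 0,0,-0.001,0,0.0612, 0,0,-0.001,0,0.0612]'|sed -n '2p;4p'
```

```text
eef_pos: [0.5763, -0.2467, 0.0689]
ft_force: [-2.1, 0.8, 4.7]
```

Down. Release, retreat, and check.

```bash
python3 -m creep '[0,0,0,0,0.0617, 0,0,0,0,0.0625, 0,0,0,0,0.065, 0,0,0,0,0.070, 0,0,0,0,0.078, 0,0,0,0,0.078, 0,0,0.01,0,0.08, 0,0,0.03,0,0.08, 0,0,0.05,0,0.08, 0,0,0.08,0,0.08]'|sed -n '2p;4p';python3 -m creep '[-0.02,0.04,0.035,0,0.085, -0.045,0.075,0.06,0,0.085, -0.06,0.11,0.06,0,0.085, -0.06,0.15,0.06,0,0.085, -0.06,0.19,0.06,0,0.085, -0.06,0.23,0.06,0,0.085, -0.06,0.25,0.06,0,0.085, -0.06,0.25,0.06,0,0.085, -0.06,0.25,0.06,0,0.085, -0.06,0.25,0.06,0,0.085]'|sed -n '1,2p'; python3 - <<'E'
from h import *
np.set_printoptions(precision=4,suppress=True)
t=shot('top'); s=shot('scene')
five=lambda p:[(p[0]-np.sin(p[2])*d,p[1]+np.cos(p[2])*d,p[2]) for d in(-.092,-.046,0,.046,.092)]
for c in(t,s): print(*fit([c],five,[.568,-.2917,-.178],.068))
# hazelnut-to-hazelnut: even spacing check
im=np.hstack([t['pixels'][190:340,360:520],s['pixels'][180:330,110:270]])
cv2.imwrite('pics/a6c.png',cv2.resize(im,None,fx=2.5,fy=2.5,interpolation=cv2.INTER_CUBIC)[:,:,::-1])
st()
E
```

```text
eef_pos: [0.5749, -0.2461, 0.1472]
ft_force: [0.4, -0.0, -0.4]
clock: 27.93
eef_pos: [0.5165, 0.0032, 0.2086]
[ 0.5684 -0.2907 -0.1786] 0.05576625710464728
[ 0.5673 -0.2927 -0.1945] 0.1377257979656261
t 28.03 tcp [0.5164 0.0022 0.2082] psi -0.1787 w 0.085 gf 0.0 ft [ 0.1 -0.1 -0.2] j6 1.75
```

View pics/a6c.png

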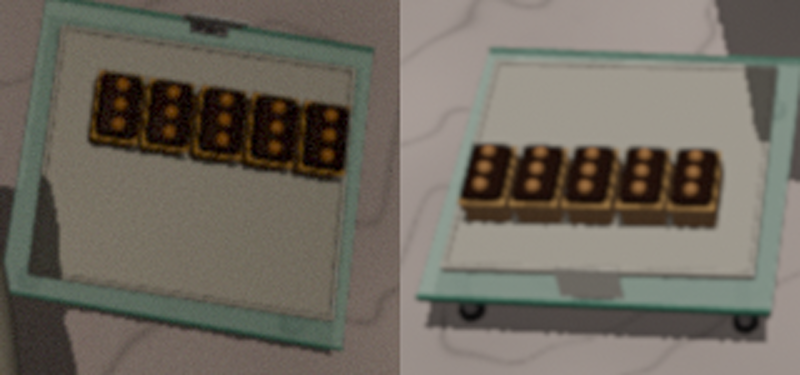

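All five stand in an even row: the hazelnut columns in the crop are at x≈120, 172, 224, 277 and 329, and the five-loaf model fits with low error.

```bash
python3 -c "
from workcell import bot
print(bot.job_done())"
```

```text
the job is handed in; nothing more can be done
None
```

I filled both gaps and handed the job in: the last pictures show all five chocolate loaves upright, square and evenly spaced, gripped at no more than about 27 N a finger; hand-in returned no verdict.

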